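Gauge a copper busbar link with the micrometer's ratchet stop

TASK

Check the thickness of the bare copper busbar link: lay it flat on the granite of the thickness gauge with solid metal (not a hole) under the spindle and let go of it. Then run the spindle down onto the bar by the ratchet stop, the small knurled knob at the very top of the gauge: turn it clockwise, stop as soon as it first slips, and leave the bar clamped there for the reading. Leave the tinned bar, the breaker, the terminal rail and the relay module where they are.

Things in the scene. Friction and masses are not known exactly. Their poses are not given: they have to be found in the camera images.
- copper_bar: Bare reddish copper busbar link, flat bar 180 x 30 x 10 mm, about 0.47 kg, lying flat on the bench. Origin at the centre of its underside; x along its length, z up. Two 12 mm through holes on its centre line at x = -75 and -47 mm; all the rest is solid, and the +x end (about x = +70 mm) is the natural spot to measure. At the start its +x end points roughly to world +y.
- tinned_bar: Tinned, silver-grey bar of the same shape and size as the copper bar; not to be measured. Origin at the centre of its underside.
- gauge: Fixed thickness gauge: dark granite base, steel column, arm and micrometer head with vertical axis. Origin at bench height straight below the spindle's axis; z up; x points from the spindle to the column. Granite: flat top at z = 50 mm, x from -130 to +110 mm, y from -75 to +75 mm.
- column_top (a point): Top of the column, 185 mm above the bench, 78 mm from the spindle's axis (gauge x). Column 30 mm across, the arm's boss on it 52 mm, with a small lever behind.
- head_underside (a point): Lower end of the micrometer head on the spindle's axis, 89 mm above the bench, 39 mm above the granite. Above it the arm and head fill a radius of 20 mm, with a display box out to x = +-24 mm and y = +33 mm (gauge axes), up to z = 170 mm.
- laying_spot (a point): Point on the granite's top at gauge x = -70 mm, y = 0. The copper bar laid with its origin here and its x axis along gauge x has its solid end under the spindle and leaves room for a hand holding it near its middle. Bring it in from the open side (gauge -x), level, +x end first, sliding along gauge x close above the granite.
- spindle: Round steel spindle, 8 mm across, pointing down. Origin at the centre of its flat lower measuring face. It slides vertically and does not turn; at the start its face is 14 to 16 mm above the granite, so 4 to 6 mm above a bar lying there.
- ratchet_grip (a point): Point on the axis of the ratchet stop, the knurled steel knob 20 mm across and 28 mm tall at the very top of the gauge; 219 mm above the bench, 6 mm below the knob's top. The wider thimble (33 mm across) below it has its top 23 mm below this point: grip the knob from above with the fingertips above the thimble. It stays at this height as it turns.
- thimble (a joint): Angle (rad) of the thimble, the wider knurled sleeve under the ratchet stop. Grows clockwise seen from above; one clockwise turn (2 pi) lowers the spindle by 10 mm; the thimble itself stays at its height. Starts between 6.2 and 7.6. Turns with 0.03 N m of drag and stays where it is left.
- ratchet (a joint): Slip (rad): angle of the ratchet stop relative to the thimble, 0 at the start. Its drag clutch carries the thimble along up to 0.06 N m. Once the spindle presses on the bar (about 20 N) the thimble stops, the ratchet stop slips and this grows as it turns on clockwise. From above, the orange line on the ratchet stop and the black line on the thimble's rim are in line at 0 and part as it slips.
- breaker: Grey moulded-case circuit breaker with rotary handle, 170 x 105 x 140 mm, lying on its back. Leave it.
- terminal_rail: 160 mm piece of rail with a row of grey terminal blocks, 48 mm tall. Leave it.
- relay_module: Cream relay module, 100 x 75 x 45 mm, lying on its back. Leave it.

How it is judged (in metres and radians):
On the way:
1. the copper bar lies flat on the granite, let go, with solid metal under the spindle (x of spindle in the frame of copper_bar between -0.033 and 0.085 m and y of spindle in the frame of copper_bar between -0.012 and 0.012 m and z of copper_bar in the frame of gauge below 0.052 m and angle between copper_bar's own z axis and vertical below 0.03 rad and contact force between the fingers and copper_bar below 0.1 N), for 0.2 s.
At the end, for the whole second after the job is handed in: The copper bar lies flat (within 2 degrees) on the granite, at rest, with solid metal under the whole spindle face; the spindle presses on it with more than 4 N; the ratchet stop has slipped on the thimble by more than 0.08 rad and less than 1.2 rad (x of spindle in the frame of copper_bar between -0.033 and 0.085 m and y of spindle in the frame of copper_bar between -0.012 and 0.012 m and z of copper_bar in the frame of gauge below 0.052 m and angle between copper_bar's own z axis and vertical below 0.03 rad and contact force between spindle and copper_bar above 4 N and value of joint ratchet between 0.08 and 1.2 rad and linear speed of copper_bar below 0.01 m/s); the robot touches nothing.
It fails at once if the ratchet stop was turned on for more than 1.2 rad after it had begun to slip (value of joint ratchet above 1.2 rad).
It fails at once if the spindle was forced onto the copper bar with more than 45 N, far beyond what the ratchet stop gives (contact force between spindle and copper_bar above 45 N).
It fails at once if the tinned bar, the breaker, the terminal rail or the relay module was moved by more than 30 mm (distance of any of tinned_bar, breaker, terminal_rail, relay_module from where it was at the start of the episode above 0.03 m).
It also fails if it takes over 72 s, if anything falls off the work surface, if the arm or the gripper's body presses on something with over 40 N, if the wrist force passes 120 N, or if a joint passes its speed limit or range.

ROBOT

A 6-joint arm with a two-finger parallel gripper is mounted at the origin on the work surface. World frame = base frame: x ahead of the robot, y to its left, z up, the work surface at z = 0. Lengths are in m, angles in degrees, forces in N, time in s.
With the tool pointing down it reaches from about 0.4 to 0.825 m from the base axis. Payload 7 kg.
Tool frame: the origin (TCP) lies at the very end of the fingers, on their centre line; the grasp point (between the pads) lies behind it (r.grasp_offset is the z of the grasp point in the tool frame, in m); z points along the fingers, y is the direction in which the jaws open and shut (so a half turn about z gives the same grasp; the last joint's range is limited). The gripper opens to 88 mm and grips with 3 to 60 N. Pads are 19 mm wide; open, the fingers measure 130 mm over their backs; the gripper's body (78 mm by 193 mm) begins 47 mm behind the grasp point.
Start: joints at [-53.107, 20.546, 0.682, 0, -70.136, -16.507], TCP at [0.235, -0.633, 0.227] pointing down, gripper open.
Joint ranges: [-176.03, 176.03], [-82.01, 121.73], [-58.28, 71.71], [-173.87, 95.51], [-174.79, -0.11], [-173.66, 173.66]. Speed limits (degrees/s): [136.94, 136.94, 172.46, 180, 180, 180].

INTERFACE

Orientations are given as [roll, pitch, yaw] about the fixed x, y, z axes, in that order (R = Rz(yaw) Ry(pitch) Rx(roll)).
In Python, from plant import r gives the robot as it stands. The module is installed in compiled form; this text tells all that it offers.
- The arm moves only by the tool servo_tool, never from a script. Its argument "targets" is a list of rows, each an object of numbers: "dx", "dy", "dz": the shift along the world's x, y, z in cm; "spin": the turn about the world's z in rad; "grip": the opening in per cent of the stroke, from 0 (shut) to 100 (fully open). A call has exactly 10 rows; each row is the pose to reach, as a shift and turn from the pose commanded when the call began; what a row does not reach only later rows make up. A row lasts 1/12 s, in which the tool goes at most 41.7 mm and 7.16 degrees, less where a joint would pass 70% of its speed; a pose out of reach is approached as far as the arm can. A call with a gripper value outside its range is refused whole. The fingers move at their own pace and stop on an object; "squeeze" is the grip in N (left out, the last holds). Time passes only in rows, so rows that repeat a pose let the fingers close, or fill a call up. It gives the time, the measured TCP pose, the force and the opening at its end, in the units of the state.
- r.get_state(): the state, without advancing time (a new reading comes with each control period).
- r.capture(name): name is "side" or "top"; returns the picture (400x640x3 uint8, blue, green, red); there is no depth.
- r.get_calibration(name): a dict with "K" (3x3 intrinsics, pixels), "k1" (the pictures are not rectified: a ray, as slopes to the right and down, at radius r is drawn at 1 + k1 r^2 times it, then the intrinsics apply), "extrinsics" (4x4, takes a point from camera to world coordinates). Camera axes: x right, y down, z forward; pixel columns grow to the right and rows downward; lengths in m; the calibration is good to about 2 mm. A picture is of the moment at which its call begins. get_calibration takes no time and is no camera call.
- r.close_job(): hands the job in, once; it reports no verdict.
Trained networks look in the newest picture that a camera, given by its name, has taken for a name from the list of things; names that differ only in an ending like _2 or _b are one class to them, and where a whole thing is asked for, a point or a joint stands for the part that bears it (a point fixed in the world has none). Each returns a list of dicts, best first, with "p" (0 to 1); they miss things now and then, are a little off and sometimes report something else, mostly with a low value. They report only what shows in the picture. A call takes as long as a camera call.
- r.cut_out(name, camera): "mask" (400x640 bool, what is visible of it) and "extent" ([left, top, right, bottom] in pixels, round what is visible of it).
The state is a dict: "time_s": time; "joints": joint angles; "qd": joint speeds; "joint_torque": joint torques, N m; "tcp_pos": TCP position; "eef_rot": TCP orientation; "contact_force": force on the tool from outside, world axes, zero at the start; "moment": the same for the moment, N m; "gripper_width": finger opening in m.
Only numpy, scipy, OpenCV 4.12 (cv2) and the standard library are available. Lean on these libraries where they do the work, as an engineer would, in place of code of your own. Each camera call takes 0.05 s, during which the arm holds its last target. There are 200 camera calls.

## Working session

There is one attempt and no reset: what is moved stays moved. The work goes in short steps, Python scripts to look and compute and a tool call to move; the robot and the scene stay as the last step left them, time stands still between calls to the robot, and variables do not carry over. Pictures are saved under pics/ and viewed, about 8 in all and at most 12, crops included, and the job is handed in when it is done.

Besides the shell and the picture viewer there is one more tool, called in YAML: its name, and indented under it one key for each argument. servo_tool: Moves the arm, as the interface text tells. Its arguments: {"type":"object","properties":{"targets":{"type":"array"},"squeeze":{"type":"number"}},"required":["targets"]}

```bash
mkdir -p pics; cat > h.py <<'E'
import numpy as np, cv2
from plant import r
def ray(cam,uv):
    c=r.get_calibration(cam);K=np.array(c["K"]);k=c["k1"];T=np.array(c["extrinsics"])
    uv=np.atleast_2d(np.asarray(uv,float))
    d=cv2.undistortPoints(uv[:,None],K,np.array([k,0,0,0,0.]))[:,0]
    d=np.c_[d,np.ones(len(d))]@T[:3,:3].T
    return T[:3,3],d
def onz(cam,uv,z):
    o,d=ray(cam,uv); return o+d*((z-o[2])/d[:,2])[:,None]
def proj(cam,P):
    c=r.get_calibration(cam);K=np.array(c["K"]);T=np.linalg.inv(np.array(c["extrinsics"]))
    return cv2.projectPoints(np.atleast_2d(np.asarray(P,float)),cv2.Rodrigues(T[:3,:3])[0],T[:3,3],K,np.array([c["k1"],0,0,0,0.]))[0][:,0]
E
python3 - <<'E'
from h import *
for c in("top","side"):
    im=r.capture(c); cv2.imwrite(f"pics/{c}0.png",im)
    print(c,np.array(r.get_calibration(c)["extrinsics"]).round(3).tolist(),np.array(r.get_calibration(c)["K"])[0,0])
    for n in("copper_bar","tinned_bar","gauge","ratchet_grip","thimble","spindle"):
        for m in r.cut_out(n,c)[:2]:
            ys,xs=np.nonzero(m["mask"]); q=cv2.minAreaRect(np.c_[xs,ys].astype(np.float32))
            print(n,round(m["p"],2),m["extent"],len(xs),np.round(cv2.boxPoints(q),1).tolist())
print(r.get_state(),r.grasp_offset)
E
```

```text
top [[0.013, -0.988, 0.157, 0.442], [-1.0, -0.014, -0.009, 0.082], [0.011, -0.157, -0.988, 1.286], [0.0, 0.0, 0.0, 1.0]] 466.05536511475265
copper_bar 0.83 [397.0, 203.1, 461.7, 231.6] 745 [[396.79998779296875, 213.5], [400.20001220703125, 202.0], [463.20001220703125, 220.3000030517578], [459.8999938964844, 231.6999969482422]]
tinned_bar 0.69 [400.3, 266.0, 467.3, 276.3] 829 [[402.0, 264.0], [468.0, 264.0], [468.0, 277.0], [402.0, 277.0]]
tinned_bar 0.36 [398.1, 205.3, 463.0, 230.4] 696 [[396.8999938964844, 211.89999389648438], [401.20001220703125, 199.6999969482422], [463.0, 221.10000610351562], [458.79998779296875, 233.39999389648438]]
gauge 0.89 [247.6, 179.1, 353.3, 265.4] 5033 [[238.39999389648438, 220.1999969482422], [263.6000061035156, 169.8000030517578], [356.3999938964844, 216.1999969482422], [331.20001220703125, 266.6000061035156]]
ratchet_grip 0.53 [294.7, 207.7, 302.6, 215.9] 60 [[294.0, 206.0], [301.0, 206.0], [301.0, 214.0], [294.0, 214.0]]
thimble 0.61 [290.5, 205.4, 308.6, 221.3] 181 [[288.0, 212.0], [298.5, 201.5], [308.5, 211.5], [298.0, 222.0]]
side [[-0.992, -0.07
[... 2056 characters left out ...]
{'time_s': 0.7, 'joints': array([-5.31063224e+01,  2.05435126e+01,  6.81368608e-01, -1.54486700e-03,
       -7.01361560e+01, -1.65063260e+01]), 'qd': array([ 2.15906230e-02, -8.99543510e-03,  3.38936807e-02,  2.68490993e-05,
       -3.63472171e-02,  3.05293348e-02]), 'joint_torque': array([-7.33973957e-04, -5.82164776e+01,  2.93252510e+01,  7.00092718e+00,
        1.25531372e-02, -3.53316761e-05]), 'tcp_pos': array([ 0.23511659, -0.6326918 ,  0.22658405]), 'eef_rot': array([-1.79998783e+02,  1.87610766e-03, -1.59613173e+02]), 'contact_force': array([-0.4378066 ,  0.31219232,  0.31036366]), 'moment': array([ 0.0128679 , -0.03647055, -0.04557986]), 'gripper_width': 0.08727553446296626} -0.0188
```

View pics/top0.png

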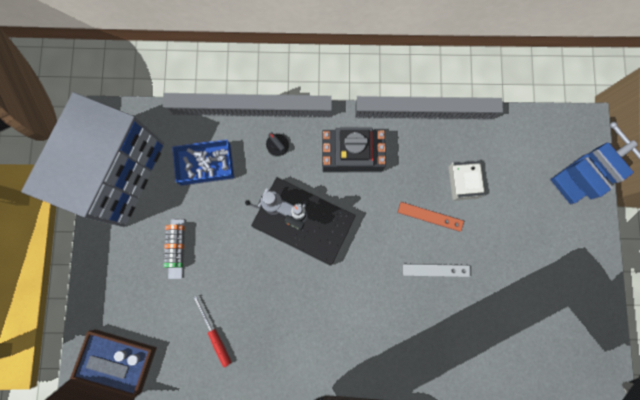

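View pics/side0.png

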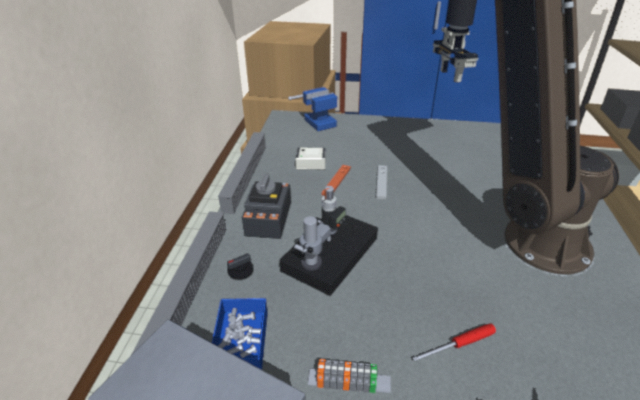

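The top view shows the copper bar at about (430,217), with its holes at the right (-y) end. The tinned bar is at (436,270). The gauge's granite is around (305,220), with the knob near (298,211) and the column at (270,200), so the open side faces right and down. Next I'll measure these.

```bash
python3 - <<'E'
from h import *
t=cv2.imread("pics/top0.png");s=cv2.imread("pics/side0.png")
b=t.astype(int); m=((b[...,2]-b[...,0]>60)); z=np.zeros_like(m); z[195:240,390:470]=1; m&=z
m=m.astype(np.uint8)
cs=max(cv2.findContours(m,0,2)[0],key=cv2.contourArea)[:,0].astype(float)
P=onz("top",cs,0.01)[:,:2]
q=cv2.minAreaRect((P*1000).astype(np.float32)); print("bar",q)
bp=cv2.boxPoints(q);print(bp)
# granite: dark mask in top
a=cv2.resize(t[165:280,235:365],None,fx=4.5,fy=4.5,interpolation=2)
c=cv2.resize(s[175:305,270:390],None,fx=4.5,fy=4.5,interpolation=2)
cv2.imwrite("pics/ga.png",cv2.copyMakeBorder(a,0,0,0,0,0)); 
w=np.zeros((590,600+0,3),np.uint8)
cv2.imwrite("pics/gs.png",c)
E
```

```text
bar ((612.2408447265625, -227.99777221679688), (179.9864501953125, 30.670166015625), 73.61428833007812)
[[ 572.14136 -310.0098 ]
 [ 601.5658  -318.66193]
 [ 652.34033 -145.98575]
 [ 622.9159  -137.33362]]
```

View pics/ga.png

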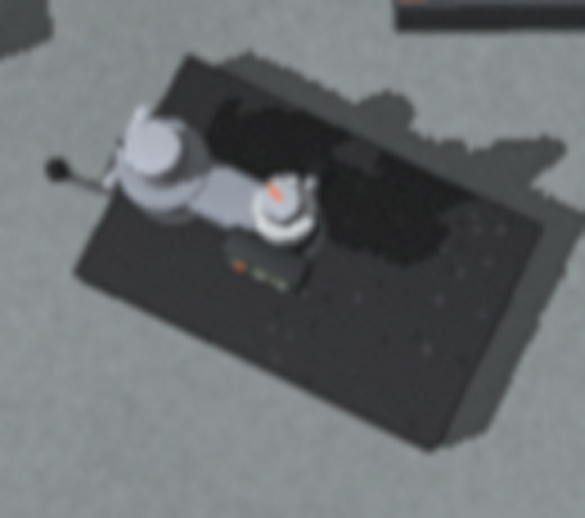

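View pics/gs.png

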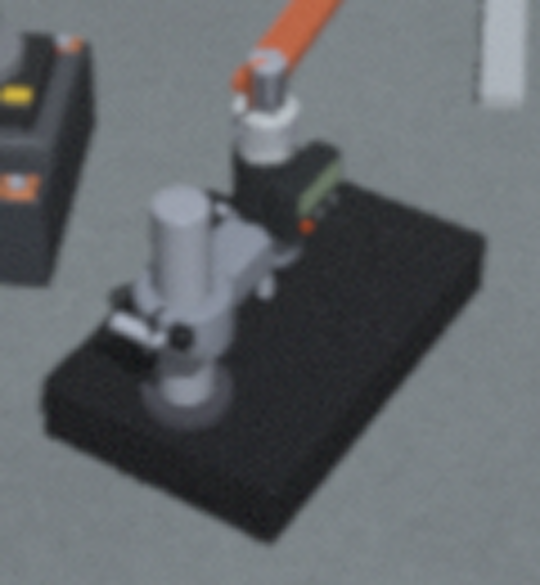

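```bash
python3 - <<'E'
from h import *
from scipy.optimize import least_squares
f=lambda p,o:(np.array(p)+.5)/4.5-.5+o
T=f([[187,55],[545,228],[430,450],[78,272],[153,147],[284,190]],[235,165])
S=f([[483,240],[270,508],[46,398],[182,205],[270,62]],[270,175])
# gauge pts: find corner assignment via world coordinates
print(onz("top",T[:4],.05),onz("top",T[4:5],.185),onz("top",T[5:],.225),onz("side",S[:3],.05),onz("side",S[3:4],.185),onz("side",S[4:],.225))
G={'a':(110,-75,50),'b':(-130,-75,50),'c':(-130,75,50),'d':(110,75,50),'col':(78,0,185),'k':(0,0,225)}
def P(p,ks):
    c,s=np.cos(p[2]),np.sin(p[2]); g=np.array([G[k] for k in ks])/1e3
    return g@np.array([[c,s,0],[-s,c,0],[0,0,1]])+[p[0],p[1],0]
tk=['a','b','c','d','col','k']; sk=['c','d','a','col','k']
def res(p,both=1): return np.r_[(proj("top",P(p,tk))-T).ravel(),(proj("side",P(p,sk))-S).ravel()]
q=least_squares(res,[.6,.13,1.1],loss='soft_l1')
for x in(q,):print(x.x,np.degrees(x.x[2]),res(x.x).reshape(-1,2).round(1).tolist())
p=q.x
q2=least_squares(lambda p:(proj("top",P(p,tk))-T).ravel(),p);print(q2.x)
q2=least_squares(lambda p:(proj("side",P(p,sk))-S).ravel(),p);print(q2.x)
E
```

```text
[[ 0.70849495  0.19646706  0.05      ]
 [ 0.60668294 -0.01903618  0.05      ]
 [ 0.47497193  0.04803421  0.05      ]
 [ 0.57658716  0.25703767  0.05      ]] [[0.62916162 0.20059918 0.185     ]] [[0.60105163 0.12878619 0.225     ]] [[0.47437816 0.05178395 0.05      ]
 [0.575002   0.2719778  0.05      ]
 [0.70249049 0.21061325 0.05      ]] [[0.62720752 0.20290611 0.185     ]] [[0.59219758 0.1335431  0.225     ]]
[0.59539876 0.13125391 1.12541746] 64.48167045830527 [[-0.6, -0.7], [-0.2, -0.2], [0.7, 1.3], [-2.2, 0.5], [-0.4, 0.1], [-1.1, 2.4], [1.1, -1.3], [0.4, -3.0], [-2.2, -3.9], [-0.7, -0.4], [-1.3, -0.7]]
[0.59700085 0.12959404 1.12409878]
[0.59382899 0.13745074 1.14003987]
```

servo_tool:
  targets:
    - {"dx":3,"dy":3.2,"dz":0,"spin":0.1,"grip":70}
    - {"dx":6,"dy":6.3,"dz":-1,"spin":0.2,"grip":70}
    - {"dx":9,"dy":9.5,"dz":-2,"spin":0.3,"grip":70}
    - {"dx":12,"dy":12.6,"dz":-3,"spin":0.4,"grip":70}
    - {"dx":15,"dy":15.8,"dz":-4,"spin":0.5,"grip":70}
    - {"dx":18,"dy":19,"dz":-5,"spin":0.6,"grip":70}
    - {"dx":21,"dy":22.2,"dz":-6,"spin":0.7,"grip":70}
    - {"dx":24,"dy":25.3,"dz":-7,"spin":0.8,"grip":70}
    - {"dx":27,"dy":28.5,"dz":-8,"spin":0.9,"grip":70}
    - {"dx":30,"dy":31.7,"dz":-9,"spin":0.929,"grip":70}
  squeeze: 30

```text
time_s: 1.53
tcp_pos: [0.5164, -0.3353, 0.1432]
eef_rot: [-180.0, -0.0, -106.0]
contact_force: [0.5, -0.4, 0.0]
gripper_width: 0.0612
```

servo_tool:
  targets:
    - {"dx":2,"dy":2.2,"dz":-1,"grip":70}
    - {"dx":4,"dy":4.5,"dz":-2,"grip":70}
    - {"dx":6,"dy":6.5,"dz":-3,"grip":70}
    - {"dx":7,"dy":7.5,"dz":-3.7,"grip":70}
    - {"dx":7.44,"dy":7.83,"dz":-4,"grip":70}
    - {"dx":7.44,"dy":7.83,"dz":-6,"grip":70}
    - {"dx":7.44,"dy":7.83,"dz":-7,"grip":70}
    - {"dx":7.44,"dy":7.83,"dz":-8,"grip":70}
    - {"dx":7.44,"dy":7.83,"dz":-8,"grip":70}
    - {"dx":7.44,"dy":7.83,"dz":-8,"grip":70}

```text
validation failed for argument at $.ta...
```

```bash
python3 - <<'E'
from h import *
a=r.capture("top");b=r.capture("side");s=r.get_state();print(s["tcp_pos"],s["eef_rot"],s["joints"],s["joint_torque"],s["moment"],s["contact_force"],s["time_s"])
a=cv2.resize(a[150:270,380:500],None,fx=3.3,fy=3.3,interpolation=2);b=cv2.resize(b[110:230,270:390],None,fx=3.3,fy=3.3,interpolation=2)
cv2.imwrite("pics/gr.png",np.hstack([a,b]))
E
```

```text
[ 0.51809452 -0.33296583  0.14166943] [ 1.79931856e+02  2.65021396e-02 -1.06036697e+02] [-1.46004348e+01  1.88457984e+01 -1.35447291e+01 -3.33730785e-02
 -5.76769350e+01 -1.41838543e+00] [  2.12219886 -52.61821389  26.75875425   6.21753305   0.41734681
  -0.30059877] [ 0.02540154  0.14611107 -0.03943066] [-1.02358765 -0.06466062  0.3054264 ] 1.6333
```

View pics/gr.png

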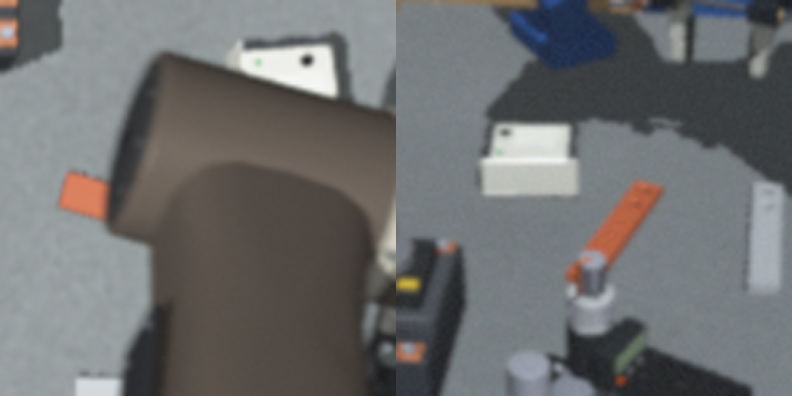

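The second call was refused, presumably because every row needs all five fields. The arm is still short of the bar and the bar is undisturbed, so I'll continue with full rows.

servo_tool:
  targets:
    - {"dx":2,"dy":2.1,"dz":-1,"spin":0,"grip":70}
    - {"dx":4,"dy":4.2,"dz":-2,"spin":0,"grip":70}
    - {"dx":6,"dy":6.3,"dz":-3,"spin":0,"grip":70}
    - {"dx":8,"dy":8.4,"dz":-4,"spin":0,"grip":70}
    - {"dx":9.1,"dy":9.5,"dz":-5,"spin":0,"grip":70}
    - {"dx":9.1,"dy":9.5,"dz":-6,"spin":0,"grip":70}
    - {"dx":9.1,"dy":9.5,"dz":-7,"spin":0,"grip":70}
    - {"dx":9.1,"dy":9.5,"dz":-8,"spin":0,"grip":70}
    - {"dx":9.1,"dy":9.5,"dz":-8.2,"spin":0,"grip":70}
    - {"dx":9.1,"dy":9.5,"dz":-8.2,"spin":0,"grip":70}
  squeeze: 30

```text
time_s: 2.47
tcp_pos: [0.6048, -0.2428, 0.0603]
eef_rot: [179.9, -0.0, -106.5]
contact_force: [0.7, -0.8, 0.9]
gripper_width: 0.0614
```

servo_tool:
  targets:
    - {"dx":0.45,"dy":0.5,"dz":-1.5,"spin":0,"grip":70}
    - {"dx":0.45,"dy":0.5,"dz":-3,"spin":0,"grip":70}
    - {"dx":0.45,"dy":0.5,"dz":-4.5,"spin":0,"grip":70}
    - {"dx":0.45,"dy":0.5,"dz":-5.3,"spin":0,"grip":70}
    - {"dx":0.45,"dy":0.5,"dz":-5.6,"spin":0,"grip":70}
    - {"dx":0.45,"dy":0.5,"dz":-5.6,"spin":0,"grip":50}
    - {"dx":0.45,"dy":0.5,"dz":-5.6,"spin":0,"grip":0}
    - {"dx":0.45,"dy":0.5,"dz":-5.6,"spin":0,"grip":0}
    - {"dx":0.45,"dy":0.5,"dz":-5.6,"spin":0,"grip":0}
    - {"dx":0.45,"dy":0.5,"dz":-5.6,"spin":0,"grip":0}
  squeeze: 45

```text
time_s: 3.3
tcp_pos: [0.6107, -0.237, 0.006]
eef_rot: [-180.0, 0.0, -106.4]
contact_force: [-3.5, 0.9, 2.5]
gripper_width: 0.0332
```

```bash
python3 - <<'E'
from h import *
s=r.get_state();print(s["tcp_pos"],s["eef_rot"],s["joints"],s["contact_force"],s["gripper_width"],s["time_s"])
E
```

```text
[ 0.61065969 -0.23698122  0.00595287] [-1.79976063e+02  5.76798027e-03 -1.06389572e+02] [-4.18399111e+00  3.03932935e+01 -1.56498056e+01 -8.31256154e-04
 -4.39322850e+01 -1.22049838e+01] [-3.52769085  0.88780023  2.46143101] 0.033153562269024134 3.3
```

servo_tool:
  targets:
    - {"dx":0,"dy":0,"dz":0,"spin":0,"grip":50}
    - {"dx":0,"dy":0,"dz":-0.15,"spin":0,"grip":50}
    - {"dx":0,"dy":0,"dz":-0.15,"spin":0,"grip":0}
    - {"dx":0,"dy":0,"dz":-0.15,"spin":0,"grip":0}
    - {"dx":0,"dy":0,"dz":-0.15,"spin":0,"grip":0}
    - {"dx":0,"dy":0,"dz":-0.15,"spin":0,"grip":0}
    - {"dx":0,"dy":0,"dz":-0.15,"spin":0,"grip":0}
    - {"dx":0,"dy":0,"dz":-0.15,"spin":0,"grip":0}
    - {"dx":0,"dy":0,"dz":-0.15,"spin":0,"grip":0}
    - {"dx":0,"dy":0,"dz":-0.15,"spin":0,"grip":0}
  squeeze: 45

```text
time_s: 4.13
tcp_pos: [0.6101, -0.2369, 0.0036]
eef_rot: [179.9, -0.0, -106.4]
contact_force: [-3.3, 1.1, 1.1]
gripper_width: 0.0293
```

servo_tool:
  targets:
    - {"dx":0,"dy":0,"dz":1.5,"spin":0,"grip":0}
    - {"dx":0,"dy":0,"dz":4,"spin":0,"grip":0}
    - {"dx":0,"dy":0.5,"dz":7,"spin":0,"grip":0}
    - {"dx":-2,"dy":2.5,"dz":9,"spin":-0.04,"grip":0}
    - {"dx":-4,"dy":5,"dz":9.5,"spin":-0.08,"grip":0}
    - {"dx":-6,"dy":7.7,"dz":9.5,"spin":-0.12,"grip":0}
    - {"dx":-8,"dy":10.3,"dz":9.5,"spin":-0.159,"grip":0}
    - {"dx":-10,"dy":13,"dz":9.5,"spin":-0.159,"grip":0}
    - {"dx":-11.2,"dy":14.6,"dz":9.5,"spin":-0.159,"grip":0}
    - {"dx":-11.7,"dy":15.2,"dz":9.5,"spin":-0.159,"grip":0}

```text
time_s: 4.97
tcp_pos: [0.4918, -0.0831, 0.0986]
eef_rot: [180.0, 0.0, -115.4]
contact_force: [-0.5, 0.9, -4.2]
gripper_width: 0.0291
```

servo_tool:
  targets:
    - {"dx":0,"dy":0,"dz":0,"spin":0,"grip":0}
    - {"dx":0,"dy":0,"dz":0,"spin":0,"grip":0}
    - {"dx":0,"dy":0,"dz":0,"spin":0,"grip":0}
    - {"dx":0,"dy":0,"dz":0,"spin":0,"grip":0}
    - {"dx":0,"dy":0,"dz":0,"spin":0,"grip":0}
    - {"dx":0,"dy":0,"dz":0,"spin":0,"grip":0}
    - {"dx":0,"dy":0,"dz":0,"spin":0,"grip":0}
    - {"dx":0,"dy":0,"dz":0,"spin":0,"grip":0}
    - {"dx":0,"dy":0,"dz":0,"spin":0,"grip":0}
    - {"dx":0,"dy":0,"dz":0,"spin":0,"grip":0}

```text
time_s: 5.8
tcp_pos: [0.4937, -0.085, 0.0987]
eef_rot: [-180.0, -0.0, -115.5]
contact_force: [-0.1, 0.7, -4.0]
gripper_width: 0.0294
```

```bash
python3 - <<'E'
from h import *
s=r.get_state();print(s["tcp_pos"],s["eef_rot"],s["joints"],s["joint_torque"],s["moment"],s["contact_force"],s["gripper_width"],s["time_s"])
a=r.capture("top");b=r.capture("side")
cv2.imwrite("pics/c_top.png",a);cv2.imwrite("pics/c_side.png",b)
a=cv2.resize(a[160:280,280:430],None,fx=2.6,fy=2.6,interpolation=2);b=cv2.resize(b[120:300,270:420],None,fx=2.6,fy=2.6,interpolation=2)
h=max(len(a),len(b)); a=cv2.copyMakeBorder(a,0,h-len(a),0,0,0)
cv2.imwrite("pics/c.png",np.hstack([a,b]))
E
```

```text
[ 0.49365338 -0.08503747  0.09871382] [-1.79998887e+02 -1.23830204e-04 -1.15503506e+02] [ 1.27396624e+01  1.14597599e+01 -3.07811163e+01  1.06193483e-03
 -4.77583264e+01 -3.82438825e+01] [-4.93509555e-02 -4.15113652e+01  2.46644944e+01  6.13801673e+00
  7.63399730e-03  7.43072633e-04] [-0.00865007  0.04734499  0.05081509] [-0.05025778  0.69328722 -4.01013728] 0.02942780171483253 5.8
```

View pics/c.png

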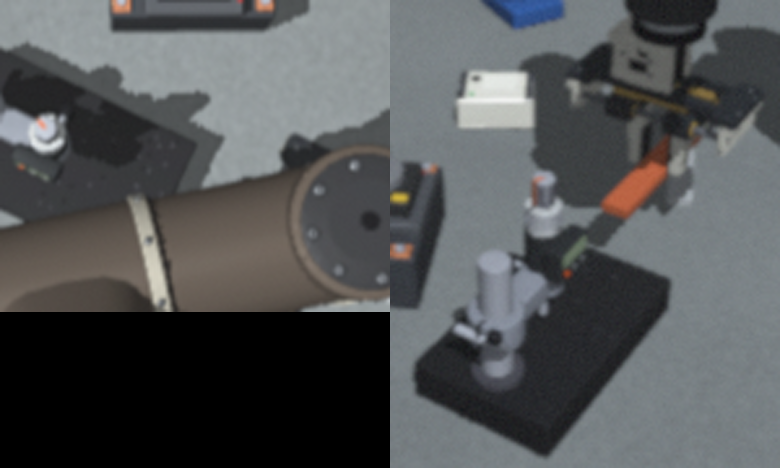

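servo_tool:
  targets:
    - {"dx":0,"dy":0,"dz":-1.5,"spin":0,"grip":0}
    - {"dx":0,"dy":0,"dz":-3,"spin":0,"grip":0}
    - {"dx":0,"dy":0,"dz":-3.8,"spin":0,"grip":0}
    - {"dx":0,"dy":0,"dz":-4.25,"spin":0,"grip":0}
    - {"dx":0,"dy":0,"dz":-4.25,"spin":0,"grip":0}
    - {"dx":0,"dy":0,"dz":-4.25,"spin":0,"grip":0}
    - {"dx":0.6,"dy":1.27,"dz":-4.25,"spin":0,"grip":0}
    - {"dx":1.2,"dy":2.54,"dz":-4.25,"spin":0,"grip":0}
    - {"dx":1.8,"dy":3.8,"dz":-4.25,"spin":0,"grip":0}
    - {"dx":1.8,"dy":3.8,"dz":-4.25,"spin":0,"grip":0}

```text
time_s: 6.73
tcp_pos: [0.5143, -0.0444, 0.0571]
eef_rot: [-179.9, 0.1, -115.4]
contact_force: [0.9, 0.2, -4.5]
gripper_width: 0.0291
```

servo_tool:
  targets:
    - {"dx":0.6,"dy":1.27,"dz":0,"spin":0,"grip":0}
    - {"dx":1.2,"dy":2.54,"dz":0,"spin":0,"grip":0}
    - {"dx":1.8,"dy":3.8,"dz":0,"spin":0,"grip":0}
    - {"dx":2.4,"dy":5.1,"dz":0,"spin":0,"grip":0}
    - {"dx":2.4,"dy":5.1,"dz":0,"spin":0,"grip":0}
    - {"dx":2.4,"dy":5.1,"dz":0,"spin":0,"grip":0}
    - {"dx":2.4,"dy":5.1,"dz":0,"spin":0,"grip":0}
    - {"dx":2.4,"dy":5.1,"dz":0,"spin":0,"grip":0}
    - {"dx":2.4,"dy":5.1,"dz":0,"spin":0,"grip":0}
    - {"dx":2.4,"dy":5.1,"dz":0,"spin":0,"grip":0}

```text
time_s: 7.57
tcp_pos: [0.5355, 0.0037, 0.0562]
eef_rot: [180.0, -0.0, -115.5]
contact_force: [-0.3, -0.4, -4.3]
gripper_width: 0.0297
```

```bash
python3 - <<'E'
from h import *
s=r.get_state();print(s["tcp_pos"],s["eef_rot"],s["contact_force"],s["gripper_width"],s["time_s"])
b=r.capture("side")
cv2.imwrite("pics/d.png",cv2.resize(b[140:300,270:400],None,fx=3.7,fy=3.7,interpolation=2))
E
```

```text
[0.53546565 0.00367452 0.0562322 ] [ 1.79995879e+02 -2.98108502e-03 -1.15531532e+02] [-0.34528646 -0.43611794 -4.27763562] 0.02967592657591999 7.5667
```

View pics/d.png

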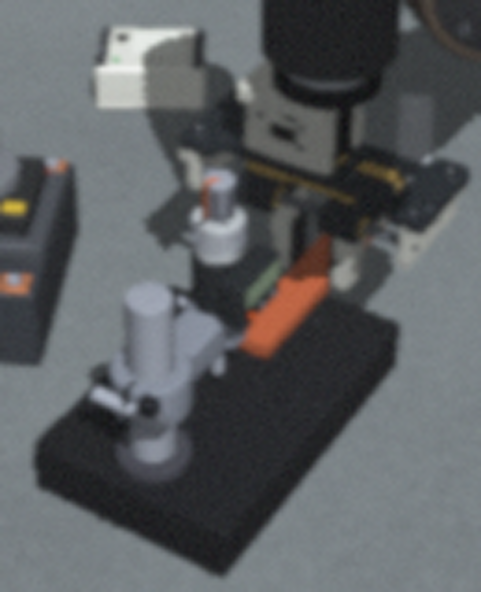

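```bash
python3 - <<'E'
from h import *
f=lambda P:((proj("side",P)+.5-[270,140])*3.7-.5).round(0).tolist()
u=np.array([.4305,.9026]);n=np.array([-.9026,.4305])
for c in([.596,.131],): print("spindle .065/.089",f([[*c,.065],[*c,.089],[*c,.225]]))
e=np.array([.5355,.0037])+.0991*u
print("bar end bottom/top corners",f([[*(e+k*n*.015),z] for k in(-1,1) for z in(.0525,.0625)]))
E
```

```text
spindle .065/.089 [[215.0, 371.0], [215.0, 345.0], [216.0, 178.0]]
bar end bottom/top corners [[229.0, 343.0], [229.0, 332.0], [265.0, 358.0], [266.0, 347.0]]
```

servo_tool:
  targets:
    - {"dx":0.5,"dy":1.12,"dz":0,"spin":0,"grip":0}
    - {"dx":1,"dy":2.24,"dz":0,"spin":0,"grip":0}
    - {"dx":1.5,"dy":3.36,"dz":0,"spin":0,"grip":0}
    - {"dx":2,"dy":4.48,"dz":0,"spin":0,"grip":0}
    - {"dx":2.4,"dy":5.4,"dz":0,"spin":0,"grip":0}
    - {"dx":2.5,"dy":5.6,"dz":0,"spin":0,"grip":0}
    - {"dx":2.5,"dy":5.6,"dz":0,"spin":0,"grip":0}
    - {"dx":2.5,"dy":5.6,"dz":0,"spin":0,"grip":0}
    - {"dx":2.5,"dy":5.6,"dz":0,"spin":0,"grip":0}
    - {"dx":2.5,"dy":5.6,"dz":0,"spin":0,"grip":0}

```text
time_s: 8.45
tcp_pos: [0.5603, 0.0596, 0.0562]
eef_rot: [180.0, -0.0, -115.5]
contact_force: [0.1, -0.1, -4.6]
gripper_width: 0.0294
```

servo_tool:
  targets:
    - {"dx":0,"dy":0,"dz":-0.1,"spin":0,"grip":0}
    - {"dx":0,"dy":0,"dz":-0.2,"spin":0,"grip":0}
    - {"dx":0,"dy":0,"dz":-0.25,"spin":0,"grip":0}
    - {"dx":0,"dy":0,"dz":-0.28,"spin":0,"grip":0}
    - {"dx":0,"dy":0,"dz":-0.28,"spin":0,"grip":0}
    - {"dx":0,"dy":0,"dz":-0.28,"spin":0,"grip":0}
    - {"dx":0,"dy":0,"dz":-0.28,"spin":0,"grip":0}
    - {"dx":0,"dy":0,"dz":-0.28,"spin":0,"grip":0}
    - {"dx":0,"dy":0,"dz":-0.28,"spin":0,"grip":0}
    - {"dx":0,"dy":0,"dz":-0.28,"spin":0,"grip":0}

```text
time_s: 9.28
tcp_pos: [0.5606, 0.0599, 0.0535]
eef_rot: [-180.0, -0.0, -115.5]
contact_force: [-1.1, -1.4, -0.5]
gripper_width: 0.0292
```

servo_tool:
  targets:
    - {"dx":0,"dy":0,"dz":0,"spin":0,"grip":60}
    - {"dx":0,"dy":0,"dz":0,"spin":0,"grip":60}
    - {"dx":0,"dy":0,"dz":0,"spin":0,"grip":60}
    - {"dx":0,"dy":0,"dz":0,"spin":0,"grip":60}
    - {"dx":0,"dy":0,"dz":1,"spin":0,"grip":60}
    - {"dx":0,"dy":0,"dz":4,"spin":0,"grip":60}
    - {"dx":0,"dy":0,"dz":8,"spin":0,"grip":60}
    - {"dx":0,"dy":0,"dz":12,"spin":0,"grip":60}
    - {"dx":0,"dy":0,"dz":16,"spin":0,"grip":60}
    - {"dx":0,"dy":0,"dz":20,"spin":0,"grip":60}

```text
time_s: 10.12
tcp_pos: [0.5602, 0.0598, 0.2566]
eef_rot: [-180.0, 0.0, -115.5]
contact_force: [1.1, -0.0, 0.4]
gripper_width: 0.0528
```

servo_tool:
  targets:
    - {"dx":0,"dy":0,"dz":0.7,"spin":0,"grip":60}
    - {"dx":-2,"dy":-2,"dz":0.7,"spin":0.12,"grip":60}
    - {"dx":-4,"dy":-5,"dz":0.7,"spin":0.24,"grip":60}
    - {"dx":-6,"dy":-8,"dz":0.7,"spin":0.36,"grip":60}
    - {"dx":-8,"dy":-11,"dz":0.7,"spin":0.48,"grip":60}
    - {"dx":-10,"dy":-14,"dz":0.7,"spin":0.6,"grip":60}
    - {"dx":-12,"dy":-17,"dz":0.7,"spin":0.72,"grip":60}
    - {"dx":-12,"dy":-20,"dz":0.7,"spin":0.84,"grip":60}
    - {"dx":-12,"dy":-20,"dz":0.7,"spin":0.96,"grip":60}
    - {"dx":-12,"dy":-20,"dz":0.7,"spin":1.08,"grip":60}

```text
time_s: 10.95
tcp_pos: [0.44, -0.1416, 0.2613]
eef_rot: [-179.9, -0.0, -53.4]
contact_force: [0.8, -0.8, -0.0]
gripper_width: 0.0527
```

```bash
python3 - <<'E'
from h import *
s=r.get_state();print(s["tcp_pos"],s["eef_rot"],s["joints"],s["gripper_width"],s["time_s"])
a=r.capture("top");b=r.capture("side")
cv2.imwrite("pics/e_top.png",a);cv2.imwrite("pics/e_side.png",b)
a=cv2.resize(a[170:260,250:360],None,fx=3.6,fy=3.6,interpolation=2);b=cv2.resize(b[170:300,275:385],None,fx=3.6,fy=3.6,interpolation=2)
h=max(len(a),len(b)); a=cv2.copyMakeBorder(a,0,h-len(a),0,0,0)
cv2.imwrite("pics/e.png",np.hstack([a,b]))
E
```

```text
[ 0.44001931 -0.14155448  0.26131626] [-1.79936480e+02 -4.81744021e-02 -5.34213587e+01] [ 6.69204527e+00 -1.40904635e+00 -2.17163872e+01  1.07926179e-02
 -6.96135819e+01  2.98828701e+01] 0.05266491578577062 10.95
```

View pics/e.png

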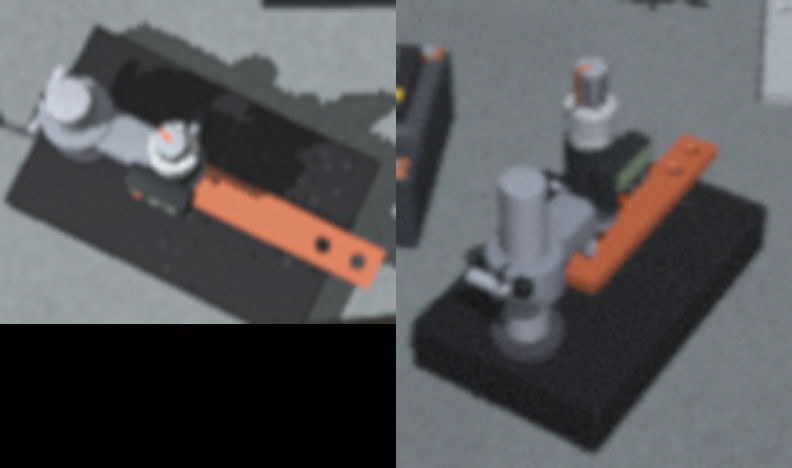

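```bash
python3 - <<'E'
from h import *
a=onz("top",[[298.2,208.0]],.225);b=onz("side",[[329.9,188.2]],.225);print(a,b)
t=cv2.imread("pics/e_top.png").astype(int)
m=(t[...,2]-t[...,0]>60); z=np.zeros_like(m); z[205:255,303:360]=1
cs=max(cv2.findContours((m&z).astype(np.uint8),0,2)[0],key=cv2.contourArea)[:,0].astype(float)
q=cv2.minAreaRect((onz("top",cs,.06)[:,:2]*1000).astype(np.float32));print(q);print(cv2.boxPoints(q))
c=np.array(q[0])/1e3
u=np.array([.4305,.9026]);n=np.array([-.9026,.4305])
for k in(a[0,:2],b[0,:2],[.595,.131]): print((np.array(k)-c)@u,(np.array(k)-c)@n)
E
```

```text
[[0.5983557  0.12763183 0.225     ]] [[0.5916331  0.13272436 0.225     ]]
((558.1719360351562, 51.31742858886719), (144.97344970703125, 33.13922882080078), 64.18331909179688)
[[511.68863   -6.718586]
 [541.52026  -21.150494]
 [604.6553   109.35344 ]
 [574.8236   123.785355]]
0.08618048664029547 -0.00341651532102749
0.08788292191248238 0.004843637797778697
0.0877759704925537 0.0010623364578247335
```

servo_tool:
  targets:
    - {"dx":1.6,"dy":2.7,"dz":0,"spin":0.12,"grip":60}
    - {"dx":3.2,"dy":5.4,"dz":0,"spin":0.24,"grip":60}
    - {"dx":4.8,"dy":8.1,"dz":0,"spin":0.36,"grip":60}
    - {"dx":6.4,"dy":10.8,"dz":0,"spin":0.48,"grip":60}
    - {"dx":8,"dy":13.5,"dz":0,"spin":0.6,"grip":60}
    - {"dx":9.6,"dy":16.5,"dz":0,"spin":0.72,"grip":60}
    - {"dx":11.2,"dy":19.5,"dz":0,"spin":0.84,"grip":60}
    - {"dx":12.8,"dy":22.5,"dz":0,"spin":0.96,"grip":60}
    - {"dx":14.4,"dy":25.2,"dz":0,"spin":1.08,"grip":60}
    - {"dx":15.5,"dy":27.2,"dz":0,"spin":1.2,"grip":60}

```text
time_s: 11.88
tcp_pos: [0.5965, 0.1349, 0.2604]
eef_rot: [180.0, -0.0, 15.3]
contact_force: [-0.3, -0.6, 0.3]
gripper_width: 0.0527
```

servo_tool:
  targets:
    - {"dx":0,"dy":0,"dz":0,"spin":0.12,"grip":60}
    - {"dx":0,"dy":0,"dz":0,"spin":0.24,"grip":60}
    - {"dx":0,"dy":0,"dz":0,"spin":0.36,"grip":60}
    - {"dx":0,"dy":0,"dz":0,"spin":0.48,"grip":60}
    - {"dx":0,"dy":0,"dz":0,"spin":0.6,"grip":60}
    - {"dx":0,"dy":0,"dz":0,"spin":0.72,"grip":60}
    - {"dx":0,"dy":0,"dz":0,"spin":0.78,"grip":60}
    - {"dx":0,"dy":0,"dz":0,"spin":0.78,"grip":60}
    - {"dx":0,"dy":0,"dz":0,"spin":0.78,"grip":60}
    - {"dx":0,"dy":0,"dz":0,"spin":0.78,"grip":60}

```text
time_s: 12.72
tcp_pos: [0.5956, 0.1323, 0.2606]
eef_rot: [180.0, -0.0, 59.6]
contact_force: [0.6, 0.8, 0.0]
gripper_width: 0.0528
```

```bash
python3 - <<'E'
from h import *
s=r.get_state();print(s["tcp_pos"],s["eef_rot"],s["joints"],s["joint_torque"],s["moment"],s["gripper_width"],s["time_s"])
b=r.capture("side");cv2.imwrite("pics/f.png",cv2.resize(b[120:300,255:395],None,fx=3.3,fy=3.3,interpolation=2))
E
```

```text
[0.59556468 0.13231361 0.26056177] [ 1.79996875e+02 -6.59244916e-03  5.96097921e+01] [ 3.08489230e+01  1.33530575e+01 -4.94237149e+00 -4.55555809e-04
 -7.16972882e+01  1.18761012e+02] [ 3.73451540e-02 -4.86765826e+01  2.96550500e+01  6.92058384e+00
  4.70018678e-02 -1.34753928e-02] [-0.18351984  0.07996621  0.02549954] 0.05284511203509232 12.7167
```

View pics/f.png

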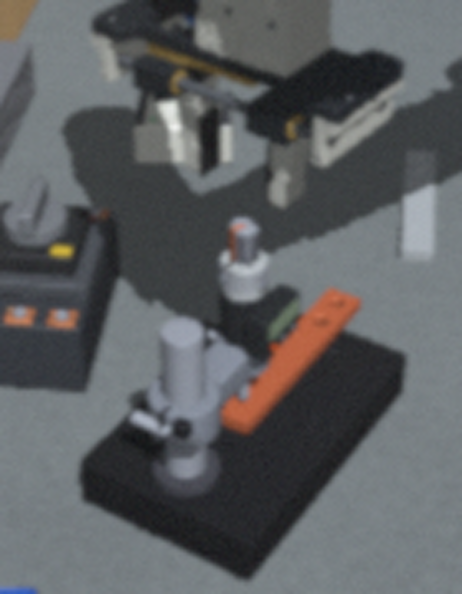

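servo_tool:
  targets:
    - {"dx":0,"dy":-0.15,"dz":-1.5,"spin":0,"grip":60}
    - {"dx":0,"dy":-0.15,"dz":-3,"spin":0,"grip":60}
    - {"dx":0,"dy":-0.15,"dz":-4.5,"spin":0,"grip":60}
    - {"dx":0,"dy":-0.15,"dz":-5.5,"spin":0,"grip":60}
    - {"dx":0,"dy":-0.15,"dz":-5.9,"spin":0,"grip":60}
    - {"dx":0,"dy":-0.15,"dz":-5.9,"spin":0,"grip":60}
    - {"dx":0,"dy":-0.15,"dz":-5.9,"spin":0,"grip":0}
    - {"dx":0,"dy":-0.15,"dz":-5.9,"spin":0,"grip":0}
    - {"dx":0,"dy":-0.15,"dz":-5.9,"spin":0,"grip":0}
    - {"dx":0,"dy":-0.15,"dz":-5.9,"spin":0,"grip":0}
  squeeze: 20

```text
time_s: 13.6
tcp_pos: [0.596, 0.1307, 0.2022]
eef_rot: [180.0, -0.1, 59.8]
contact_force: [-0.4, -0.2, -0.0]
gripper_width: 0.0312
```

servo_tool:
  targets:
    - {"dx":0,"dy":0,"dz":0,"spin":0,"grip":0}
    - {"dx":0,"dy":0,"dz":0,"spin":0,"grip":0}
    - {"dx":0,"dy":0,"dz":0,"spin":0,"grip":0}
    - {"dx":0,"dy":0,"dz":0,"spin":0,"grip":0}
    - {"dx":0,"dy":0,"dz":0,"spin":0,"grip":0}
    - {"dx":0,"dy":0,"dz":0,"spin":0,"grip":0}
    - {"dx":0,"dy":0,"dz":0,"spin":0,"grip":0}
    - {"dx":0,"dy":0,"dz":0,"spin":0,"grip":0}
    - {"dx":0,"dy":0,"dz":0,"spin":0,"grip":0}
    - {"dx":0,"dy":0,"dz":0,"spin":0,"grip":0}

```text
time_s: 14.43
tcp_pos: [0.5953, 0.1309, 0.2018]
eef_rot: [-180.0, -0.0, 59.8]
contact_force: [-4.2, 1.5, 4.2]
gripper_width: 0.0194
```

```bash
cat > st.py <<'E'
from h import *
A=[];B=[]
for i in range(4):
    r.capture("top");s=r.get_state();A.append(s["joint_torque"][5]);B.append(s["moment"])
print(s["tcp_pos"].round(4),s["eef_rot"].round(2),s["joints"][5].round(2),s["gripper_width"].round(4),s["contact_force"].round(1),s["time_s"])
print("tau6",np.round(A,4),"M",np.mean(B,0).round(3),np.std(B,0).round(3))
E
python3 st.py
```

```text
Traceback (most recent call last):
  File "st.py", line 5, in <module>
    print(s["tcp_pos"].round(4),s["eef_rot"].round(2),s["joints"][5].round(2),s["gripper_width"].round(4),s["contact_force"].round(1),s["time_s"])
                                                                              ^^^^^^^^^^^^^^^^^^^^^^^^
AttributeError: 'float' object has no attribute 'round'
```

servo_tool:
  targets:
    - {"dx":0,"dy":0,"dz":0,"spin":-0.1,"grip":0}
    - {"dx":0,"dy":0,"dz":0,"spin":-0.2,"grip":0}
    - {"dx":0,"dy":0,"dz":0,"spin":-0.3,"grip":0}
    - {"dx":0,"dy":0,"dz":0,"spin":-0.4,"grip":0}
    - {"dx":0,"dy":0,"dz":0,"spin":-0.5,"grip":0}
    - {"dx":0,"dy":0,"dz":0,"spin":-0.6,"grip":0}
    - {"dx":0,"dy":0,"dz":0,"spin":-0.7,"grip":0}
    - {"dx":0,"dy":0,"dz":0,"spin":-0.8,"grip":0}
    - {"dx":0,"dy":0,"dz":0,"spin":-0.9,"grip":0}
    - {"dx":0,"dy":0,"dz":0,"spin":-1.0,"grip":0}

```text
time_s: 15.47
tcp_pos: [0.5957, 0.1301, 0.2018]
eef_rot: [180.0, -0.0, 2.3]
contact_force: [-2.2, -0.8, 3.9]
gripper_width: 0.0194
```

```bash
sed -i 's/s\["gripper_width"\].round(4)/s["gripper_width"]/' st.py; python3 st.py
```

```text
[0.5957 0.1301 0.2018] [ 1.7997e+02 -1.0000e-02  2.7300e+00] 62.04 0.019577458962494618 [-1.7 -2.3  4.4] 15.6667
tau6 [ 1.3695 -1.7203 -0.794  -0.2432] M [-0.638  0.959 -0.001] [0.118 0.027 0.032]
```

servo_tool:
  targets:
    - {"dx":0,"dy":0,"dz":0,"spin":-0.1,"grip":0}
    - {"dx":0,"dy":0,"dz":0,"spin":-0.2,"grip":0}
    - {"dx":0,"dy":0,"dz":0,"spin":-0.3,"grip":0}
    - {"dx":0,"dy":0,"dz":0,"spin":-0.4,"grip":0}
    - {"dx":0,"dy":0,"dz":0,"spin":-0.5,"grip":0}
    - {"dx":0,"dy":0,"dz":0,"spin":-0.6,"grip":0}
    - {"dx":0,"dy":0,"dz":0,"spin":-0.7,"grip":0}
    - {"dx":0,"dy":0,"dz":0,"spin":-0.8,"grip":0}
    - {"dx":0,"dy":0,"dz":0,"spin":-0.9,"grip":0}
    - {"dx":0,"dy":0,"dz":0,"spin":-1.0,"grip":0}

```text
time_s: 16.5
tcp_pos: [0.5952, 0.1293, 0.2017]
eef_rot: [179.9, -0.1, -54.9]
contact_force: [-4.0, -3.1, 6.1]
gripper_width: 0.0191
```

```bash
python3 st.py
```

```text
[0.5952 0.1292 0.2017] [ 1.7989e+02 -6.0000e-02 -5.4600e+01] 4.72 0.019937987612774037 [-2.7 -4.3  6.8] 16.7
tau6 [ 1.0368 -1.5137 -0.533  -0.1218] M [-1.707  1.509 -0.025] [0.017 0.021 0.025]
```

```bash
cat > st.py <<'E'
from h import *
import sys
B=[];I=[]
for i in range(8):
    I.append(r.capture("side").astype(float));s=r.get_state();B.append(s["moment"])
print(s["tcp_pos"].round(4),s["eef_rot"].round(2),s["joints"][5].round(2),s["contact_force"].round(1),s["time_s"])
print("M",np.mean(B,0).round(3),np.std(B,0).round(3))
I=np.mean(I,0); np.save("side_%s.npy"%sys.argv[1],I)
E
python3 st.py 20
python3 - <<'E'
from h import *
for f in("pics/e_top.png","pics/top0.png"):
    t=cv2.imread(f).astype(int); z=t[195:225,285:312]
    o=z[...,2]-z[...,0]; ys,xs=np.nonzero(o>35); print(f,[(x+285,y+195,o[y,x]) for x,y in zip(xs,ys)])
    g=z.sum(2)//3; print(g)
E
```

```text
[0.5952 0.1293 0.2017] [ 1.799e+02 -6.000e-02 -5.459e+01] 4.73 [-3.8 -4.1  6. ] 17.1
M [-1.712  1.531 -0.02 ] [0.017 0.045 0.038]
pics/e_top.png [(np.int64(294), np.int64(206), np.int64(44)), (np.int64(295), np.int64(206), np.int64(66)), (np.int64(295), np.int64(207), np.int64(86)), (np.int64(296), np.int64(207), np.int64(79)), (np.int64(295), np.int64(208), np.int64(51)), (np.int64(296), np.int64(208), np.int64(86)), (np.int64(297), np.int64(208), np.int64(44)), (np.int64(296), np.int64(209), np.int64(37)), (np.int64(308), np.int64(216), np.int64(38)), (np.int64(307), np.int64(217), np.int64(44)), (np.int64(308), np.int64(217), np.int64(57)), (np.int64(309), np.int64(217), np.int64(51)), (np.int64(310), np.int64(217), np.int64(40)), (np.int64(307), np.int64(218), np.int64(58)), (np.int64(308), np.int64(218), np.int64(64)), (np.int64(309), np.int64(218), np.int64(61)), (np.int64(310), np.int64(218), np.int64(58)), (np.int64(311), np.int64(218), np.int64(51)), (np.int64(306), np.int64(219), np.int64(62)), (np.int64(307), np.int64(219), np.int64(86)), (np.int64(308), np.int64(219), np.
[... 8759 characters left out ...]
  53  45  38  36  36]
 [ 70  72  71  68  67  65  62  61  59  64  76  85  82  74  67  61  47  40
   45  59  66  60  54  51  46  42  43]
 [ 70  73  72  70  69  67  65  62  60  59  58  58  56  53  47  40  34  45
   61  68  63  57  54  53  52  49  49]
 [ 64  70  72  72  71  70  68  66  63  62  59  58  56  54  50  45  41  52
   65  63  57  53  52  54  54  53  53]
 [ 63  73  79  76  70  70  69  68  67  65  62  61  61  59  58  54  52  52
   55  54  53  53  53  53  53  53  54]
 [ 60  74  89  89  76  67  69  70  68  66  65  63  63  62  60  58  58  53
   46  47  52  53  54  53  52  53  54]
 [ 55  65  80  88  78  67  75  78  72  69  67  65  65  64  63  61  58  52
   42  46  52  54  54  54  55  54  53]]
```

servo_tool:
  targets:
    - {"dx":0,"dy":0,"dz":0,"spin":-0.05,"grip":0}
    - {"dx":0,"dy":0,"dz":0,"spin":-0.1,"grip":0}
    - {"dx":0,"dy":0,"dz":0,"spin":-0.15,"grip":0}
    - {"dx":0,"dy":0,"dz":0,"spin":-0.2,"grip":0}
    - {"dx":0,"dy":0,"dz":0,"spin":-0.25,"grip":0}
    - {"dx":0,"dy":0,"dz":0,"spin":-0.3,"grip":0}
    - {"dx":0,"dy":0,"dz":0,"spin":-0.35,"grip":0}
    - {"dx":0,"dy":0,"dz":0,"spin":-0.4,"grip":0}
    - {"dx":0,"dy":0,"dz":0,"spin":-0.4,"grip":0}
    - {"dx":0,"dy":0,"dz":0,"spin":-0.4,"grip":0}

```text
time_s: 17.93
tcp_pos: [0.5948, 0.1291, 0.2017]
eef_rot: [179.9, -0.1, -77.5]
contact_force: [-5.8, -5.4, 7.1]
gripper_width: 0.0196
```

```bash
python3 st.py 24
```

```text
[0.5948 0.1291 0.2018] [ 1.7989e+02 -9.0000e-02 -7.7510e+01] -18.19 [-4.1 -4.7  6.9] 18.3333
M [-1.75  2.04 -0.02] [0.035 0.028 0.016]
```

```bash
python3 - <<'E'
from h import *
L=[cv2.imread("pics/e_side.png").astype(float),np.load("side_20.npy"),np.load("side_24.npy")]
C=[cv2.resize(np.clip(x[175:250,310:350]*1.2,0,255).astype(np.uint8),None,fx=6.6,fy=6.6,interpolation=2) for x in L]
cv2.imwrite("pics/k.png",np.hstack(C))
print(np.abs(L[2]-L[1]).sum(2)[180:250,310:350].mean(1).round(0))
E
```

```text
[74. 65. 55. 43. 36. 34. 34. 41. 51. 53. 47. 39. 36. 41. 58. 79. 79. 60.
 45. 20. 20. 10.  3.  4.  8.  8.  6.  4.  5.  5.  3.  2.  2.  2.  2.  2.
  2.  2.  2.  2.  2.  1.  2.  2.  2.  2.  2.  1.  2.  2.  1.  2.  2.  2.
  2.  2.  2.  2.  2.  2.  2.  2.  3.  2.  2.  2.  2.  2.  2.  2.]
```

View pics/k.png

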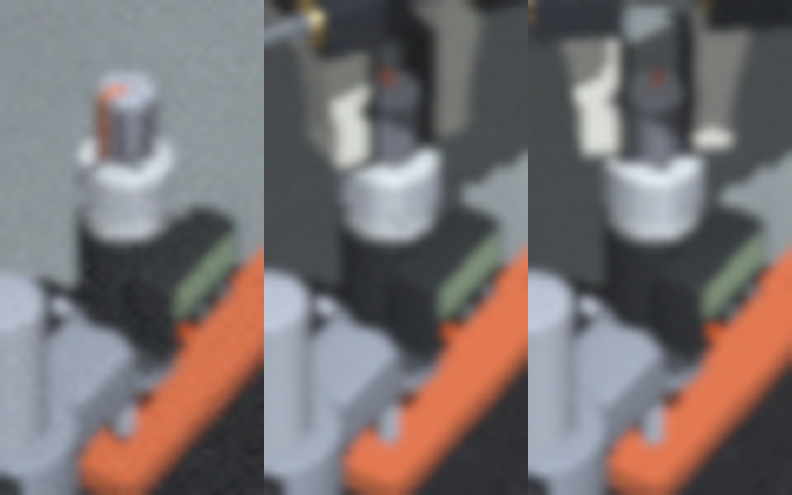

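The knob is turning: its orange mark has moved to the far side. The spindle tip is at about (329,239) in the full side image. I'll track its descent from averaged frames.

```bash
cat > df.py <<'E'
from h import *
import sys
a,b=[np.load("side_%s.npy"%k).mean(2) for k in sys.argv[1:3]]
d=(b-a)[226:244,323:336]; print(d.round(0).astype(int)); print("sum|d|",np.abs(d).sum().round(0))
t=(b-a)[197:212,318:340]; print("thimble",np.abs(t).sum().round(0),t.round(0).astype(int)[:,::1].tolist() if len(sys.argv)>3 else "")
E
python3 df.py 20 24
```

```text
[[-1 -1  0  0 -1 -1  0 -1 -1  1  2  0  2]
 [-1  0  0  0  0 -1  1 -2  0  0  0  1  1]
 [ 0 -1  0  0  0 -1  1  0 -1  1 -1 -1  2]
 [ 1 -2  0 -1  0  0  0  0 -1  0  0  0  0]
 [ 0  1  0  0  0  0  1 -1  0  0  1  0  0]
 [-1 -1  0 -1  0 -1  0  0  0  0  0 -1  1]
 [ 0  0  0  0  0  0  0  0  0  0  0  0  0]
 [ 0 -1  0  0  1  1 -1  0  0 -1  1  0 -1]
 [ 0  0  0 -1  1  0  0 -2  0 -1  0  0  0]
 [ 1  0  0  0  0 -1  1  0  0  0  0  0  1]
 [-1  0  0  0 -1 -1 -1  1  1 -2 -1  0  0]
 [ 1  1  0  1  0  0  0 -1  1  0  1  0  0]
 [ 1  0  0  0 -1  0  0 -1  0  0  0  1  0]
 [-1 -1  0  1  1  0  0  0  0  1  0 -1  1]
 [ 0  0  0  2 -1  0  2  1  0 -1  0  1  0]
 [ 0 -1 -1  0  0  0  4  5  1 -1  0  0  0]
 [ 0 -1 -1 -1  1 -2  1  1  0  0 -1 -1 -1]
 [-1  0  0  0 -1 -2 -1 -1  0 -1  0  0  1]]
sum|d| 137.0
thimble 2419.0
```

```bash
python3 - <<'E'
from h import *
for L in(cv2.imread("pics/e_side.png").astype(float),cv2.imread("pics/side0.png").astype(float),np.load("side_20.npy"),np.load("side_24.npy")):
    print(L.mean(2)[230:246,325:334].round(0).astype(int).T.tolist()[2:7])
P=[.5945,.131]
for z in(.066,.064,.0625,.06): print(z,proj("side",[*P,z]))
E
```

```text
[[130, 123, 112, 106, 104, 103, 101, 100, 105, 104, 105, 101, 109, 113, 115, 116], [122, 110, 106, 106, 102, 100, 103, 116, 126, 126, 119, 103, 107, 114, 113, 118], [105, 103, 101, 100, 97, 95, 111, 128, 135, 132, 126, 110, 111, 114, 116, 114], [88, 97, 102, 102, 90, 84, 102, 125, 131, 127, 120, 115, 116, 114, 113, 113], [76, 88, 104, 104, 85, 71, 85, 108, 117, 119, 115, 114, 112, 114, 113, 112]]
[[137, 125, 116, 110, 108, 109, 107, 107, 108, 104, 93, 58, 39, 43, 39, 38], [123, 114, 109, 106, 105, 105, 108, 124, 131, 130, 120, 75, 44, 43, 40, 42], [109, 107, 107, 105, 99, 99, 111, 128, 132, 133, 115, 76, 48, 42, 40, 45], [91, 101, 107, 103, 88, 77, 89, 101, 104, 102, 87, 58, 44, 39, 41, 42], [77, 91, 109, 107, 79, 50, 53, 60, 66, 61, 51, 42, 43, 44, 43, 42]]
[[140, 127, 116, 111, 109, 108, 107, 107, 111, 110, 116, 124, 124, 121, 120, 120], [126, 116, 111, 109, 107, 105, 109, 123, 132, 134, 135, 135, 129, 122, 121, 120], [112, 109, 109, 107, 103, 100, 116, 135, 142, 143, 141, 135, 128, 122, 120, 120], [95, 102, 106, 105, 96, 88, 105, 130, 137, 137, 135, 128, 123, 121, 120, 119], [78, 93, 110, 110, 90, 75, 90, 115, 124, 125, 124, 123, 120, 120, 119, 117]]
[[141, 128, 116, 111, 110, 108, 106, 108, 110, 111, 115, 125, 125, 120, 119, 119], [126, 115, 110, 109, 107, 105, 108, 123, 132, 134, 136, 135, 127, 120, 120, 119], [112, 109, 109, 106, 103, 101, 115, 135, 142, 143, 143, 139, 129, 121, 120, 120], [94, 101, 107, 105, 94, 88, 107, 129, 136, 137, 136, 133, 124, 120, 120, 119], [78, 92, 110, 110, 90, 75, 91, 116, 124, 125, 124, 124, 120, 120, 119, 116]]
0.066 [[328.40194025 239.73495007]]
0.064 [[328.39810663 240.32844447]]
0.0625 [[328.39523639 240.77264914]]
0.06 [[328.39046212 241.51125071]]
```

```bash
cat > df.py <<'E'
from h import *
import sys
a,b=[np.load("side_%s.npy"%k)[...,0] for k in sys.argv[1:3]]
d=(b-a)[238:245,326:334]; print(d.round(0).astype(int).tolist(),"tip",d[:,1:6].sum().round(0),"noise",np.std((b-a)[250:270,320:340]).round(2))
g=np.array([np.load("side_%s.npy"%k).mean(2) for k in sys.argv[1:3]])
t=(g[1]-g[0])[199:212,318:340]; print("thimble",np.abs(t).sum().round(0))
E
python3 df.py 20 24
```

```text
[[0, -1, 0, 0, -2, 0, -1, 0], [1, 1, 0, 0, 0, 0, 1, 0], [1, -1, 1, 2, 2, 1, -1, 0], [0, 1, 2, 7, 9, 3, 0, 0], [0, 4, 3, 6, 4, 1, 0, 0], [0, 1, 1, 1, -1, 0, -1, 1], [0, 0, 0, 0, 0, 0, 1, -1]] tip 47.0 noise 0.97
thimble 1116.0
```

servo_tool:
  targets:
    - {"dx":0,"dy":0,"dz":0,"spin":-0.05,"grip":0}
    - {"dx":0,"dy":0,"dz":0,"spin":-0.1,"grip":0}
    - {"dx":0,"dy":0,"dz":0,"spin":-0.15,"grip":0}
    - {"dx":0,"dy":0,"dz":0,"spin":-0.2,"grip":0}
    - {"dx":0,"dy":0,"dz":0,"spin":-0.25,"grip":0}
    - {"dx":0,"dy":0,"dz":0,"spin":-0.3,"grip":0}
    - {"dx":0,"dy":0,"dz":0,"spin":-0.35,"grip":0}
    - {"dx":0,"dy":0,"dz":0,"spin":-0.4,"grip":0}
    - {"dx":0,"dy":0,"dz":0,"spin":-0.4,"grip":0}
    - {"dx":0,"dy":0,"dz":0,"spin":-0.4,"grip":0}

```text
time_s: 19.17
tcp_pos: [0.5945, 0.1292, 0.2017]
eef_rot: [179.9, -0.1, -100.4]
contact_force: [-6.2, -4.4, 8.0]
gripper_width: 0.0193
```

```bash
python3 st.py 28; python3 df.py 24 28
```

```text
[0.5945 0.1292 0.2017] [ 1.7990e+02 -1.4000e-01 -1.0043e+02] -41.1 [-7.4 -4.3  8.8] 19.5667
M [-1.553  2.593 -0.016] [0.023 0.018 0.018]
[[0, 0, 0, 0, 0, -1, 1, 1], [0, -1, 1, 0, 0, 0, 0, 0], [-1, -1, 0, 0, 0, 0, 0, 1], [0, 1, 2, 3, 2, -1, 0, 1], [0, 1, 6, 10, 9, 3, 1, 0], [0, 1, 6, 6, 6, 1, 1, -1], [0, 0, 0, 1, 0, 2, 0, 0]] tip 60.0 noise 1.0
thimble 1165.0
```

servo_tool:
  targets:
    - {"dx":0,"dy":0,"dz":0,"spin":-0.05,"grip":0}
    - {"dx":0,"dy":0,"dz":0,"spin":-0.1,"grip":0}
    - {"dx":0,"dy":0,"dz":0,"spin":-0.15,"grip":0}
    - {"dx":0,"dy":0,"dz":0,"spin":-0.2,"grip":0}
    - {"dx":0,"dy":0,"dz":0,"spin":-0.25,"grip":0}
    - {"dx":0,"dy":0,"dz":0,"spin":-0.3,"grip":0}
    - {"dx":0,"dy":0,"dz":0,"spin":-0.35,"grip":0}
    - {"dx":0,"dy":0,"dz":0,"spin":-0.4,"grip":0}
    - {"dx":0,"dy":0,"dz":0,"spin":-0.4,"grip":0}
    - {"dx":0,"dy":0,"dz":0,"spin":-0.4,"grip":0}

```text
time_s: 20.4
tcp_pos: [0.5941, 0.1293, 0.2017]
eef_rot: [179.9, -0.2, -123.4]
contact_force: [-7.7, -2.9, 9.0]
gripper_width: 0.0196
```

```bash
python3 st.py 32; python3 df.py 28 32
```

```text
[0.5941 0.1293 0.2017] [ 1.7993e+02 -1.7000e-01 -1.2334e+02] -64.02 [-7.6 -4.2  8.8] 20.8
M [-1.223  3.138 -0.012] [0.026 0.022 0.031]
[[0, 0, 0, -1, 0, 0, 0, 0], [0, 1, 0, 1, 0, -1, 1, 0], [0, 0, 0, 0, 1, 0, 1, 1], [0, 1, 2, 2, 2, 1, 0, -1], [0, 5, 9, 6, 2, 2, 0, 0], [2, 4, 4, 4, 0, 0, 0, 0], [0, 1, 1, 0, 1, 0, 0, 0]] tip 47.0 noise 0.96
thimble 2028.0
```

servo_tool:
  targets:
    - {"dx":0,"dy":0,"dz":0,"spin":-0.05,"grip":0}
    - {"dx":0,"dy":0,"dz":0,"spin":-0.1,"grip":0}
    - {"dx":0,"dy":0,"dz":0,"spin":-0.15,"grip":0}
    - {"dx":0,"dy":0,"dz":0,"spin":-0.2,"grip":0}
    - {"dx":0,"dy":0,"dz":0,"spin":-0.25,"grip":0}
    - {"dx":0,"dy":0,"dz":0,"spin":-0.3,"grip":0}
    - {"dx":0,"dy":0,"dz":0,"spin":-0.3,"grip":0}
    - {"dx":0,"dy":0,"dz":0,"spin":-0.3,"grip":0}
    - {"dx":0,"dy":0,"dz":0,"spin":-0.3,"grip":0}
    - {"dx":0,"dy":0,"dz":0,"spin":-0.3,"grip":0}

```text
time_s: 21.63
tcp_pos: [0.594, 0.1295, 0.2017]
eef_rot: [180.0, -0.2, -140.5]
contact_force: [-8.7, -1.3, 9.1]
gripper_width: 0.0192
```

```bash
python3 st.py 35; python3 df.py 32 35
```

```text
[0.594  0.1295 0.2017] [ 179.96   -0.18 -140.53] -81.21 [-9.5 -2.   8.3] 22.0333
M [-0.883  3.454 -0.02 ] [0.021 0.029 0.025]
[[0, 0, -1, 0, 1, 0, -1, 0], [-1, -1, 0, 0, 1, 0, -2, 0], [0, -1, 1, 1, -1, -1, 0, 0], [0, 2, 4, 2, 0, 1, 1, 0], [2, 8, 10, 6, 3, -2, 0, 0], [1, 3, 7, 5, 1, 0, -1, -1], [1, 1, 1, 1, 0, 0, 0, 0]] tip 51.0 noise 0.93
thimble 8813.0
```

servo_tool:
  targets:
    - {"dx":0,"dy":0,"dz":0,"spin":-0.05,"grip":0}
    - {"dx":0,"dy":0,"dz":0,"spin":-0.1,"grip":0}
    - {"dx":0,"dy":0,"dz":0,"spin":-0.15,"grip":0}
    - {"dx":0,"dy":0,"dz":0,"spin":-0.2,"grip":0}
    - {"dx":0,"dy":0,"dz":0,"spin":-0.25,"grip":0}
    - {"dx":0,"dy":0,"dz":0,"spin":-0.3,"grip":0}
    - {"dx":0,"dy":0,"dz":0,"spin":-0.3,"grip":0}
    - {"dx":0,"dy":0,"dz":0,"spin":-0.3,"grip":0}
    - {"dx":0,"dy":0,"dz":0,"spin":-0.3,"grip":0}
    - {"dx":0,"dy":0,"dz":0,"spin":-0.3,"grip":0}

```text
time_s: 22.87
tcp_pos: [0.5939, 0.1297, 0.2017]
eef_rot: [-180.0, -0.2, -157.7]
contact_force: [-10.5, -2.6, 9.7]
gripper_width: 0.0196
```

```bash
python3 st.py 38; python3 df.py 35 38
```

```text
[0.5939 0.1297 0.2017] [-180.     -0.19 -157.71] -98.4 [-9.4 -2.1  9.4] 23.2667
M [-0.532  3.718  0.014] [0.018 0.027 0.036]
[[0, 0, -1, 0, -1, 1, 2, 0], [1, -1, -1, -1, -1, 0, 2, 1], [0, 0, -1, 0, 1, 1, 1, 0], [0, 0, 0, 0, 0, -1, 0, 1], [0, -1, 0, 0, 0, 1, -1, 1], [0, 0, 0, -2, 0, 0, 0, 1], [-1, 0, 0, 0, 0, 0, -1, -1]] tip -9.0 noise 1.0
thimble 1596.0
```

Two signs agree that the ratchet is slipping: the tip didn't move over the last 0.3 rad, and the vertical moment rose by 0.034 N m. I'll add a small 0.15 rad margin, then release.

servo_tool:
  targets:
    - {"dx":0,"dy":0,"dz":0,"spin":-0.05,"grip":0}
    - {"dx":0,"dy":0,"dz":0,"spin":-0.1,"grip":0}
    - {"dx":0,"dy":0,"dz":0,"spin":-0.15,"grip":0}
    - {"dx":0,"dy":0,"dz":0,"spin":-0.15,"grip":0}
    - {"dx":0,"dy":0,"dz":0,"spin":-0.15,"grip":0}
    - {"dx":0,"dy":0,"dz":0,"spin":-0.15,"grip":0}
    - {"dx":0,"dy":0,"dz":0,"spin":-0.15,"grip":0}
    - {"dx":0,"dy":0,"dz":0,"spin":-0.15,"grip":0}
    - {"dx":0,"dy":0,"dz":0,"spin":-0.15,"grip":0}
    - {"dx":0,"dy":0,"dz":0,"spin":-0.15,"grip":0}

```text
time_s: 24.1
tcp_pos: [0.5938, 0.1299, 0.2017]
eef_rot: [-180.0, -0.2, -166.3]
contact_force: [-9.3, -0.7, 9.4]
gripper_width: 0.0195
```

```bash
python3 st.py 39; python3 df.py 38 39; python3 df.py 35 39
```

```text
[0.5938 0.1299 0.2017] [-179.98   -0.18 -166.3 ] -106.99 [-10.  -1.  10.] 24.5
M [-0.344  3.769 -0.   ] [0.038 0.027 0.048]
[[-1, -1, 1, 0, 0, 0, -1, 0], [0, 1, 1, 0, 0, 0, -2, -1], [-1, 1, 0, 0, 0, 0, -3, -1], [0, 1, 0, 0, 0, -1, -1, -1], [0, 0, 0, 0, -1, 0, 0, -1], [0, 0, 0, 0, 0, -1, 0, 0], [1, -1, 0, -1, 0, -1, 1, 0]] tip -4.0 noise 0.93
thimble 582.0
[[-1, -2, 0, 0, -1, 1, 1, 0], [0, 0, -1, -1, -1, -1, 0, 0], [-1, 1, 0, 0, 1, 2, -2, -1], [0, 1, -1, 0, -1, -1, 0, -1], [0, -1, -1, 0, 0, 1, 0, 0], [0, 0, 0, -2, 0, -1, 0, 1], [0, -1, 0, -1, 0, -1, 0, -1]] tip -14.0 noise 0.95
thimble 1573.0
```

servo_tool:
  targets:
    - {"dx":0,"dy":0,"dz":0,"spin":0,"grip":20}
    - {"dx":0,"dy":0,"dz":0,"spin":0,"grip":40}
    - {"dx":0,"dy":0,"dz":0,"spin":0,"grip":60}
    - {"dx":0,"dy":0,"dz":0,"spin":0,"grip":60}
    - {"dx":0,"dy":0,"dz":0,"spin":0,"grip":60}
    - {"dx":0,"dy":0,"dz":0,"spin":0,"grip":60}
    - {"dx":0,"dy":0,"dz":1,"spin":0,"grip":60}
    - {"dx":0,"dy":0,"dz":3,"spin":0,"grip":60}
    - {"dx":0,"dy":0,"dz":5,"spin":0,"grip":60}
    - {"dx":0,"dy":0,"dz":7,"spin":0,"grip":60}

```text
time_s: 25.33
tcp_pos: [0.5957, 0.1304, 0.2729]
eef_rot: [-180.0, 0.0, -166.5]
contact_force: [0.3, 0.4, -0.0]
gripper_width: 0.0524
```

servo_tool:
  targets:
    - {"dx":-2,"dy":-3,"dz":0,"spin":0,"grip":60}
    - {"dx":-4,"dy":-6,"dz":0,"spin":0,"grip":60}
    - {"dx":-6,"dy":-9,"dz":0,"spin":0,"grip":60}
    - {"dx":-8,"dy":-12,"dz":0,"spin":0,"grip":60}
    - {"dx":-10,"dy":-15,"dz":0,"spin":0,"grip":60}
    - {"dx":-12,"dy":-18,"dz":0,"spin":0,"grip":60}
    - {"dx":-13,"dy":-21,"dz":0,"spin":0,"grip":60}
    - {"dx":-14,"dy":-24,"dz":0,"spin":0,"grip":60}
    - {"dx":-15,"dy":-27,"dz":0,"spin":0,"grip":60}
    - {"dx":-15,"dy":-27,"dz":0,"spin":0,"grip":60}

```text
time_s: 26.17
tcp_pos: [0.444, -0.1428, 0.2726]
eef_rot: [-180.0, 0.0, -166.6]
contact_force: [-0.5, 0.2, -0.6]
gripper_width: 0.0524
```

```bash
python3 st.py end; python3 df.py 39 end; python3 - <<'E'
from h import *
t=np.mean([r.capture("top").astype(float) for _ in range(6)],0);t=np.clip(t,0,255).astype(np.uint8)
s=np.clip(np.load("side_end.npy"),0,255).astype(np.uint8)
a=cv2.resize(t[195:225,283:313],None,fx=13,fy=13,interpolation=2);b=cv2.resize(s[175:250,305:355],None,fx=5.2,fy=5.2,interpolation=2)
c=cv2.imread("pics/e_top.png"); 
cv2.imwrite("pics/end.png",np.hstack([a,b[:390]]) if len(b)>=390 else a)
E
```

```text
[ 0.446  -0.1387  0.2714] [ 180.     -0.   -166.41] -83.38 [-0.3  0.1 -2. ] 26.5667
M [ 0.032 -0.031 -0.004] [0.025 0.03  0.02 ]
[[-5, -5, -7, -7, -6, -5, -2, -4], [-4, -6, -7, -7, -5, -2, -2, -3], [-2, -5, -8, -8, -6, -4, -2, -2], [-3, -7, -7, -6, -5, -3, -3, -3], [-4, -4, -5, -7, -4, -4, -4, -4], [-4, -4, -5, -4, -3, -4, -3, -4], [-4, -3, -2, -3, -3, -2, -5, -2]] tip -173.0 noise 1.03
thimble 13515.0
```

View pics/end.png

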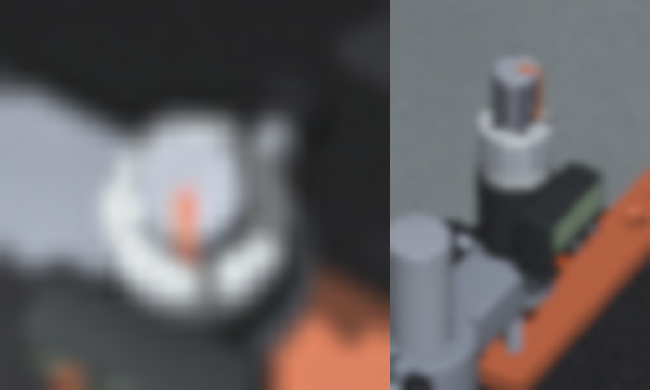

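```bash
python3 - <<'E'
from h import *
f=lambda p:(np.array(p)+.5)/13-.5+[283,195]
o=onz("top",f([[185,190],[189,255]]),.225)[:,:2];b=onz("top",f([[208,272],[211,298]]),.196)[:,:2]
g=lambda v:np.degrees(np.arctan2(v[1],v[0])).round(0)
print(o,b,"orange dir",g(o[1]-o[0]),"black dir",g(b[1]-b[0]))
for c in([.595,.131],[.597,.129],[.599,.1275]): print(c,[g(p-c) for p in(o[0],o[1],b[0],b[1])])
E
```

```text
[[0.59562912 0.13086113]
 [0.58405189 0.12990871]] [[0.58487777 0.1277129 ]
 [0.58013916 0.12707149]] orange dir -175.0 black dir -172.0
[0.595, 0.131] [np.float64(-12.0), np.float64(-174.0), np.float64(-162.0), np.float64(-165.0)]
[0.597, 0.129] [np.float64(126.0), np.float64(176.0), np.float64(-174.0), np.float64(-173.0)]
[0.599, 0.1275] [np.float64(135.0), np.float64(171.0), np.float64(179.0), np.float64(-179.0)]
```

```bash
python3 - <<'E'
from h import *
t=np.mean([r.capture("top").astype(float) for _ in range(4)],0); e=cv2.imread("pics/e_top.png").astype(float)
def cen(I):
    z=I[200:217,288:304]; w=np.clip(z[...,2]-z[...,0]-15,0,None); ys,xs=np.mgrid[200:217,288:304]
    return onz("top",[[(w*xs).sum()/w.sum(),(w*ys).sum()/w.sum()]],.225)[0,:2]
p1,p2=cen(e),cen(t);print(p1,p2)
z=t.mean(2)[208:222,290:308].round(0).astype(int);print(z)
b=np.array([[.58488,.12771],[.58014,.12707]])
for a in(226,215,205,195):
    A=np.radians(-a);R=np.array([[np.cos(A),-np.sin(A)],[np.sin(A),np.cos(A)]])
    c=np.linalg.solve(np.eye(2)-R,p2-R@p1)
    g=lambda v:np.degrees(np.arctan2(v[1],v[0]))
    print(a,c,np.linalg.norm(p2-c),"start dir",g(p1-c).round(1),"orange",g(p2-c).round(1),"black",[g(x-c).round(1) for x in b])
E
```

```text
[0.60015663 0.1339286 ] [0.58959382 0.13080696]
[[172 184 208 196 200 202 201 202 204 205 193 142 118 116  93  55  36  37]
 [181 206 217 201 200 202 199 198 205 207 196 150 119 117 102  63  40  37]
 [189 220 224 215 202 202 192 184 206 208 194 143 112 117 109  74  45  37]
 [190 221 225 217 195 198 190 182 204 202 174 119 107 118 113  82  53  40]
 [185 213 220 203 177 184 182 179 189 175 132  98 120 129 112  75  55  42]
 [179 198 220 216 185 165 156 157 150 127 107 125 166 166 122  70  56  45]
 [167 174 214 224 214 182 154 135 118 115 155 183 208 193 133  69  60  49]
 [138 144 190 221 223 217 199 170 138 148 206 218 204 166 107  59  64  59]
 [ 85  92 137 188 210 221 222 204 156 160 207 205 165 116  69  51  69  71]
 [ 62  60  84 130 166 191 201 189 147 142 171 159 116  72  47  60  75  80]
 [ 67  63  65  83 109 130 141 137 117 107 114  99  69  45  50  72  82  88]
 [ 70  69  66  66  71  80  87  89  84  74  67  54  43  50  66  85 104 110]
 [ 74  72  70  67  65  64  64  63  60  52  42  39  49  68  83 105 132 138]
 [ 77  75  73  70  69  66  65  63  61  56  50  47  58  76 100 128 147 150]]
226 [0.59553775 0.13012596] 0.005982818962458378 start dir 39.5 orange 173.5 black [np.float64(-167.2), np.float64(-168.8)]
215 [0.59536735 0.13070256] 0.005774474164425389 start dir 34.0 orange 179.0 black [np.float64(-164.1), np.float64(-166.6)]
205 [0.59522125 0.13119692] 0.00564092637080072 start dir 29.0 orange -176.0 black [np.float64(-161.4), np.float64(-164.7)]
195 [0.59508071 0.13167247] 0.005554735423853201 start dir 24.0 orange -171.0 black [np.float64(-158.8), np.float64(-162.9)]
```

```bash
python3 -c "
from plant import r
print(r.get_state()['qd'].round(2),r.get_state()['time_s']); print(r.close_job())"
```

```text
[-0.04 -0.01  0.08 -0.1  -0.1  -0.01] 27.0667
the job is handed in; nothing more can be done
None
```

The copper bar is lying flat on the granite with its solid +x end under the spindle, and the spindle is run down onto it by the ratchet stop. I stopped turning the knob shortly after it began to slip and backed the arm off. The job was handed in at about 27 s of the 72 s allowed. It returned no verdict.

**How it went:** I turned the knob about 3.95 rad clockwise in one grip. The last 0.15 rad was a deliberate margin added after slipping had already shown.

**Last checks:**
- **Contact:** averaged side views showed the spindle tip coming down until about 3.5 rad of turning, then staying still for the last 0.45 rad.
- **Moment:** the vertical moment rose by about 0.034 N m as slipping began, which fits the clutch. After the last small turn it read only about 0.02 N m above the earlier level, within sensor noise.
- **Slip:** the top view shows the orange line past the black line by about 0.2–0.35 rad. The turning and tip record suggests about 0.4 rad. The two differ a little, but both are well inside 0.08–1.2 rad.
- **Bar position:** I measured this after letting go and before turning the knob. The bar's centre line was within about 5 mm of the spindle axis, with the gripper weight reading back near zero.
- **Not checked:** I did not measure the clamping force directly, and I did not re-measure the positions of the other parts. I saw no contact with them.

One move call was refused because its rows were missing a field. Nothing moved, and I repeated it with complete rows.

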